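# Bring the tyre valve of a cart wheel to the top

### The arm

A 6-joint arm with a two-finger parallel gripper is mounted at the origin on the work surface. World frame = base frame: x ahead of the robot, y to its left, z up, the work surface at z = 0. Lengths are in m, angles in rad, forces in N, time in s.
With the tool pointing down it reaches from about 0.25 to 0.725 m from the base axis. Payload 4 kg.
Tool frame: the origin (TCP) lies midway between the tips of the shut fingers; the grasp point (between the pads) lies 19 mm behind it (robot.grasp_offset is the z of the grasp point in the tool frame, in m); z points along the fingers, y is the line along which they close (so a half turn about z gives the same grasp; the last joint's range is limited). The gripper opens to 85 mm and grips with 20 to 120 N. Pads are 22 mm wide; open, the fingers measure 114 mm over their backs; the gripper's body (76 mm by 85 mm) begins 54 mm behind the grasp point. The pads swing forward as they close: fully open they stand 13 mm farther back than shut.
Start: joints at [1.231, 0.241, 0.005, 1.335, 0, 1.571], TCP at [0.167, 0.471, 0.201] pointing down, gripper open.
Joint ranges: [-2.72, 2.72], [-1.05, 1.87], [-1.09, 1.28], [-1.99, 2.15], [-1.42, 1.44], [-3.14, 3.14]. Speed limits (rad/s): [2.79, 2.79, 3.14, 3.14, 3.14, 3.14].

### API

Orientations are given as a unit quaternion [w, x, y, z].
In Python, from plant import robot, vision, nets gives the robot as it stands. The module is installed in compiled form; this text tells all that it offers.
- The arm moves only by the tool carry_out, never from a script. Its argument "deltas" is a list of rows, each an object with "delta_pos": the shift along the tool's x, y, z in m, a list of three; "turn": the turn about the tool's z in rad. A call has 1 to 8 rows; each row is the pose to reach, as a shift and turn from the pose commanded when the call began, along the tool's axes at that moment; what a row does not reach only later rows make up. A row lasts 1/12 s, in which the tool goes at most 41.7 mm and 7.16 degrees, less where a joint would pass 70% of its speed; a pose out of reach is approached as far as the arm can. A call with a gripper value outside its range is refused whole. "fingers" is the finger opening in m, from 0 to 0.0854, set as the call begins (left out, the last holds). The fingers move at their own pace and stop on an object; the grip force is fixed at half the most. Time passes only in rows, so rows that repeat a pose let the fingers close. It gives the time, the measured TCP pose, the force, the opening and the grip force at its end, in the units of the state.
- robot.get_state(): the state, without advancing time (a new reading comes with each control period).
- vision.grab_frame(name): name is "scene" or "top" or "wrist"; returns the picture (420x560x3 uint8, blue, green, red); there is no depth.
- vision.camera_params(name): a dict with "camera_matrix" (3x3 intrinsics, pixels), "k1" (the pictures are not rectified: a ray, as slopes to the right and down, at radius r is drawn at 1 + k1 r^2 times it, then the intrinsics apply), "position" and "orientation" of the camera in the world; the wrist camera has in their place "tool_from_camera" (4x4, takes a point from camera to tool coordinates, whose origin is the TCP and whose axes are the flange's). Camera axes: x right, y up, looking along -z (the intrinsics and any distortion apply to the point x, -y, -z); pixel columns grow to the right and rows downward; lengths in m; the calibration is good to about 2 mm. A picture is of the moment at which its call begins: read the wrist's pose just before it. camera_params takes no time and is no camera call.
- robot.finish_job(): hands the job in; it is judged then, once.
Trained networks look in the newest picture that a camera, given by its name, has taken for a name from the list of things; names that differ only in an ending like _2 or _b are one class to them, and where a whole thing is asked for, a point or a joint stands for the part that bears it (a point fixed in the world has none). Each returns a list of dicts, best first, with "score" (0 to 1); they miss things now and then, are a little off and sometimes report something else, mostly with a low value. They report only what shows in the picture. A call takes as long as a camera call.
- nets.recognise(query, camera): "box" ([left, top, right, bottom] in pixels, round what is visible of it).
The state is a dict: "time_s": time; "joint_positions": joint angles; "joint_vel": joint speeds; "effort": joint torques, N m; "tool_pos": TCP position; "eef_rot": TCP orientation; "wrist_force": force on the tool from outside, world axes, zero at the start; "wrist_torque": the same for the moment, N m; "grip_width": finger opening in m; "gripper_force": force on a finger pad.
Only numpy, scipy, OpenCV 4.12 (cv2) and the standard library are available. Lean on these libraries where they do the work, as an engineer would, in place of code of your own. Each camera call takes 0.05 s, during which the arm holds its last target. There are 200 camera calls.

### The job

The tyre of the cart wheel in the leaning bench stand holds wet sealant, so its valve must be at the top before the air is let out. Push the wheel round gently by its spokes, one after another, until the brass valve stem is at the very top of the wheel, straight up the slope from the hub, and leave the wheel at rest there. Keep off the tyre and the valve stem, and leave everything else on the bench where it is.

Things in the scene. Friction and masses are not known exactly. Their poses are not given: they have to be found in the camera images.
- stand: bench stand, bolted down: base plate 300 x 440 x 8 mm, steel cheeks at y = +-205 mm, up to 225 mm high. Origin on the bench straight below the hub; z up; x level, to the side the wheel's front faces (away from the robot, give or take yaw). Two level 14 mm bars run along y from cheek to cheek through the axle line, 45 mm in front of and 45 mm behind the wheel's mid-plane.
- hub (a point): centre of the wheel's hub, on the axle, 170 mm above the bench; axes as the stand's. The wheel leans back 45 degrees: its axle points along (0.707, 0, 0.707) out of the front face, and up the slope in its plane is (-0.707, 0, 0.707), towards the robot. Hub 58 mm across at its flanges, 56 mm long.
- wheel_turn (a joint): turn of the wheel about its axle, rad. 0 or any whole turn = valve at the very top; positive is anticlockwise seen from the front. At q the valve lies from the hub along cos q * (-0.707, 0, 0.707) + sin q * (0, -1, 0) in the stand's axes; the spokes lie at q + 36 degrees + multiples of 72. Turns both ways without end; 0.15 N m of drag keeps it where it is left.
- valve_tip (a point): inner end of the valve stem: a brass stub 9 mm thick that sticks 27 mm inward from the rim towards the hub, midway between two spokes; this point is 96 mm from the axle, in the wheel's mid-plane. It turns with the wheel.
- wheel: the wheel; origin at the hub's centre, z along the axle out of the front face, -x towards the valve. Five straight round aluminium spokes, 12 mm thick, 72 degrees apart in the mid-plane, from the hub to a rim of inside radius 123 mm; the gaps between them are open right through, with at least 30 mm free below them.
- tyre: the black rubber tyre on the wheel, not to be touched: 34 mm thick, centre line at radius 155 mm (344 mm outside diameter); same origin and axes as the wheel.
- valve: the valve stem's body; origin at the hub's centre, same axes as the wheel. Not to be touched.
- spanner: bystander: steel spanner, 140 mm long, 8 mm thick, lying on the stand's base plate beyond the wheel's low edge; origin at the middle of its length, underside
- jar: bystander: glass jar with steel cap, 48 mm across, 60 mm high, on the bench beyond the stand; origin at the middle of its underside
- carton: bystander: cardboard box 50 x 70 x 50 mm high, on the bench beyond the stand; origin at the middle of its underside
- mug: bystander: white mug, 80 mm across, 95 mm high, left on the bench; origin at the middle of its underside
- can: bystander: plain metal can, 66 mm across, 100 mm high, right on the bench; origin at the middle of its underside
- glue: bystander: white bottle, 48 mm across, 140 mm high, right on the bench near the robot; origin at the middle of its underside
- driver: bystander: screwdriver, 200 mm long, 26 mm thick, lying far left on the bench; origin at the middle of its length, underside

How it is judged:
By the outcome, as a careful person would: the job done as asked, in the order asked, and still so for the second after the job is handed in, with the robot touching nothing.
It also fails if it takes over 64 s, if anything falls off the work surface, if the arm or the gripper's body presses on something with over 40 N, if the wrist force passes 120 N, or if a joint passes its speed limit or range.

## Working session

There is one attempt and no reset: what is moved stays moved. The work goes in short steps, Python scripts to look and compute and a tool call to move; the robot and the scene stay as the last step left them, time stands still between calls to the robot, and variables do not carry over. Pictures are saved under pics/ and viewed, at most 10 in all, crops included, and the job is handed in when it is done.

Besides the shell and the picture viewer there is one more tool, called after ">>>" as a command line: name --argument value ..., lists and objects as JSON in quotes. carry_out: Moves the arm, as the interface text tells. Its arguments: {"type":"object","properties":{"deltas":{"type":"array","items":{"type":"object","properties":{"delta_pos":{"type":"array","items":{"type":"number"}},"turn":{"type":"number"}}}},"fingers":{"type":"number"}},"required":["deltas"]}

```bash
mkdir -p pics; cat > h.py <<'E'
import numpy as np, cv2
from scipy.spatial.transform import Rotation as R
from plant import robot, vision, nets
def cam(n, st=None):
    p=vision.camera_params(n); K=np.array(p["camera_matrix"]); k1=p["k1"]
    if n=="wrist":
        st=st or robot.get_state(); T=np.array(p["tool_from_camera"]); q=st["eef_rot"]
        Rt=R.from_quat([q[1],q[2],q[3],q[0]]).as_matrix()
        return K,k1,np.array(st["tool_pos"])+Rt@T[:3,3],Rt@T[:3,:3]
    q=p["orientation"]
    return K,k1,np.array(p["position"]),R.from_quat([q[1],q[2],q[3],q[0]]).as_matrix()
def proj(c,P):
    K,k1,o,M=c; v=(np.atleast_2d(P)-o)@M; s=np.c_[v[:,0]/-v[:,2],-v[:,1]/-v[:,2]]
    s=s*(1+k1*(s**2).sum(1,keepdims=True)); return s@K[:2,:2].T+K[:2,2]
def ray(c,uv):
    K,k1,o,M=c; d=np.linalg.solve(K[:2,:2],np.array(uv,float)-K[:2,2]); s=d.copy()
    for _ in range(20): s=d/(1+k1*(s@s))
    return o,M@np.array([s[0],-s[1],-1])
def hit(c,uv,z):
    o,d=ray(c,uv); return o+d*(z-o[2])/d[2]
E
python3 - <<'E'
from h import *
for n in ("scene","top"):
    im=vision.grab_frame(n); cv2.imwrite(f"pics/{n}0.png",im)
    c=cam(n); print(n,c[2].round(3),c[0][0,0],c[1])
    for q in ("wheel","valve","stand","jar","carton","mug","can","glue","spanner"):
        r=nets.recognise(q,n)[:2]; print(q,[(np.round(x["box"]).tolist(),round(x["score"],2)) for x in r])
s=robot.get_state(); print(s["time_s"],s["tool_pos"],s["eef_rot"])
E
```

```text
scene [ 1.156 -0.676  0.904] 395.2063391785987 -0.010131052340539268
wheel [([222.0, 131.0, 313.0, 232.0], 0.85)]
valve [([229.0, 126.0, 318.0, 232.0], 0.54)]
stand [([196.0, 129.0, 345.0, 276.0], 0.63)]
jar [([289.0, 254.0, 307.0, 282.0], 0.7)]
carton [([326.0, 213.0, 347.0, 243.0], 0.67), ([288.0, 256.0, 307.0, 281.0], 0.43)]
mug [([308.0, 139.0, 326.0, 170.0], 0.46)]
can [([126.0, 310.0, 160.0, 353.0], 0.91), ([200.0, 128.0, 345.0, 280.0], 0.65)]
glue [([89.0, 272.0, 114.0, 312.0], 0.73)]
spanner [([301.0, 226.0, 324.0, 244.0], 0.71), ([223.0, 127.0, 321.0, 232.0], 0.49)]
top [0.333 0.007 1.606] 531.7044340854109 -0.015037995255912519
wheel [([179.0, 205.0, 306.0, 289.0], 0.93), ([182.0, 203.0, 306.0, 291.0], 0.24)]
valve []
stand [([163.0, 199.0, 323.0, 304.0], 0.57)]
jar [([283.0, 173.0, 302.0, 190.0], 0.48), ([119.0, 187.0, 127.0, 250.0], 0.33)]
carton []
mug [([98.0, 265.0, 136.0, 299.0], 0.69), ([284.0, 175.0, 302.0, 189.0], 0.53)]
can [([420.0, 218.0, 452.0, 242.0], 0.82), ([99.0, 268.0, 137.0, 296.0], 0.56)]
glue [([431.0, 282.0, 455.0, 300.0], 0.56)]
spanner [([284.0, 172.0, 302.0, 190.0], 0.74), ([235.0, 184.0, 247.0, 227.0], 0.58)]
1.0 [0.16664664 0.47144232 0.20053385] [1.00139623e-05 1.69065549e-01 9.85604809e-01 3.88646540e-05]
```

```bash
python3 - <<'E'
import cv2
a=cv2.imread("pics/top0.png")[160:320,80:320]; cv2.imwrite("pics/c1.png",cv2.resize(a,None,fx=3.3,fy=3.3,interpolation=2))
a=cv2.imread("pics/scene0.png")[110:290,170:370]; cv2.imwrite("pics/c2.png",cv2.resize(a,None,fx=3.3,fy=3.3,interpolation=2))
E
```

```text
(no output)
```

View pics/c1.png

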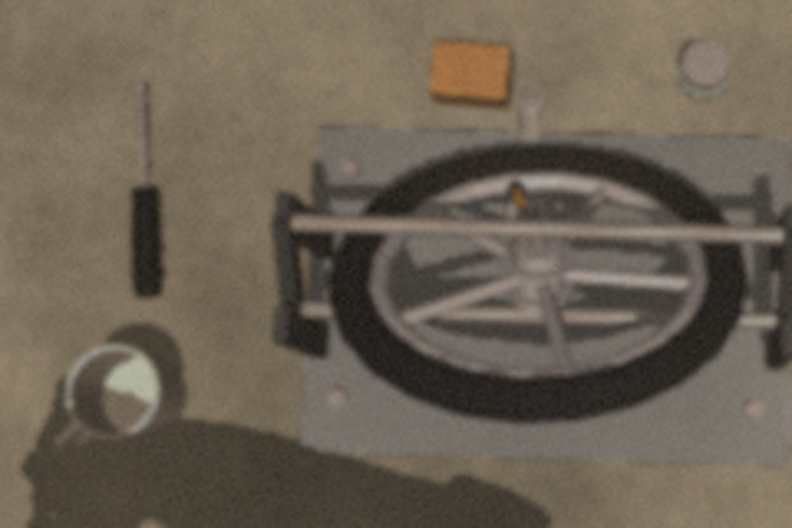

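View pics/c2.png

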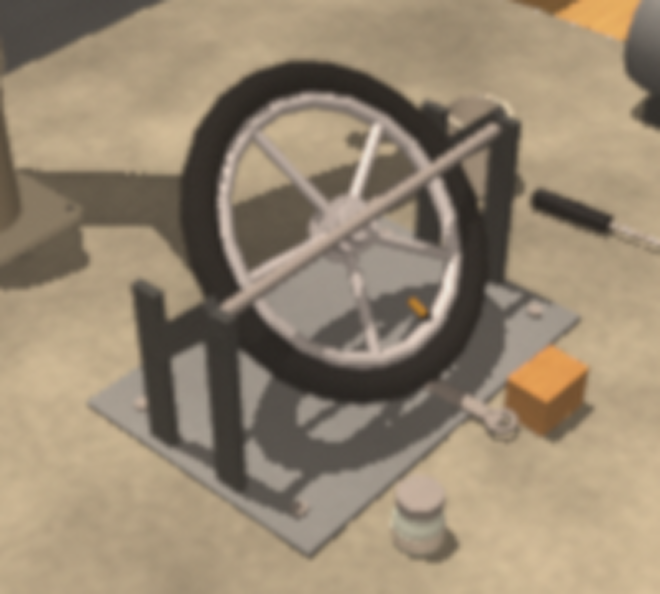

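The top view shows the wheel's hub near full-frame pixel (243,240), and the brass valve low in the wheel near (237,219). The scene view shows the valve near (297,202) and the five spokes. Next I fit the pose.

```bash
cat >> h.py <<'E'
def frame(x,y,yaw):
    Z=R.from_euler('z',yaw).as_matrix(); s=.5**.5
    return np.array([x,y,.17]),Z@[-s,0,s],Z@[0,-1,0],Z@[s,0,s]   # hub, up-slope, side, axle
def wp(p,r,a,n=0):
    h,u,v,k=frame(*p[:3]); return h+r*(np.cos(a)*u+np.sin(a)*v)+n*k
E
python3 - <<'E'
from h import *
from scipy.optimize import least_squares
t=lambda a:(np.array(a)/3.3+[80,160]); s=lambda a:(np.array(a)/3.3+[170,110])
ct,cs=cam("top"),cam("scene")
# q~-2.9 ; spoke list (index k: q+36+72k deg), r=121
T=[((410,320),None),((560,368),None),((685,283),None)]
S=[(255,130),(380,125),(450,250),(375,350)]
def pts(p):
    q=p[3]; D=[]
    Sp=lambda k:wp(p,.121,q+np.radians(36+72*k))
    val=wp(p,.109,q)
    def near(c,uv): 
        e=np.array([proj(c,Sp(k))[0]-uv for k in range(5)]); return e[np.argmin((e**2).sum(1))]
    for a,_ in T: D.append(near(ct,t(a)))
    for a in S: D.append(near(cs,s(a)))
    D.append(proj(ct,val)[0]-t((518,195))); D.append(proj(cs,val)[0]-s((418,305)))
    h,u,v,k=frame(*p[:3])
    D.append(proj(ct,h+.045*k-.19*v)[0]-proj(ct,h+.045*k-.19*v)[0])
    # front bar line in top picture: height at two columns
    for uv in ((300,223),(780,235)):
        P=hit(ct,t(uv),.202); D.append(np.array([(P-h-.045*k)@(k-k[2]*np.array([0,0,1]))*400,0]))
    # cheeks: bar ends at cheeks in top
    return D
best=None
for q0 in (-2.7,-2.9,3.1,2.9):
    r=least_squares(lambda p:np.ravel(pts(p)),[.26,.1,0,q0],loss="soft_l1")
    if best is None or r.cost<best.cost: best=r
print(best.x.round(4),best.cost); print(np.round(pts(best.x),1).tolist())
p=best.x; np.save("p.npy",p)
im=[cv2.imread("pics/top0.png"),cv2.imread("pics/scene0.png")]; o=[]
for i,c,(x0,y0,w,hh) in ((im[0],ct,(150,180,200,140)),(im[1],cs,(170,110,200,180))):
    i=cv2.resize(i,None,fx=3,fy=3,interpolation=2)
    L=[[wp(p,r,a) for a in np.linspace(0,6.3,60)] for r in (.123,.172)]+[[wp(p,.03,p[3]+np.radians(36+72*k)),wp(p,.123,p[3]+np.radians(36+72*k))] for k in range(5)]
    h,u,v,k=frame(*p[:3]); L+=[[h+.045*e*k-.205*v,h+.045*e*k+.205*v] for e in(1,-1)]+[[wp(p,.096,p[3]),wp(p,.123,p[3])]]
    for l in L: cv2.polylines(i,[np.round(3*proj(c,np.array(l))+1).astype(int)],False,(0,255,0),1)
    o.append(i[y0*3:(y0+140)*3,x0*3:(x0+130 if 0 else x0+200)*3][:, :600])
cv2.imwrite("pics/ov.png",cv2.resize(np.vstack(o),None,fx=.71,fy=.71,interpolation=cv2.INTER_AREA))
E
```

```text
[ 0.4984  0.0994 -0.0066 -2.9069] 4.447876413775554
[[-2.6, -0.5], [1.0, 0.2], [-0.3, 0.1], [0.7, 0.7], [-0.7, 0.4], [-1.5, 0.5], [-0.2, -0.8], [-0.4, 0.2], [0.1, 0.4], [0.0, 0.0], [-0.2, 0.0], [-0.1, 0.0]]
```

View pics/ov.png

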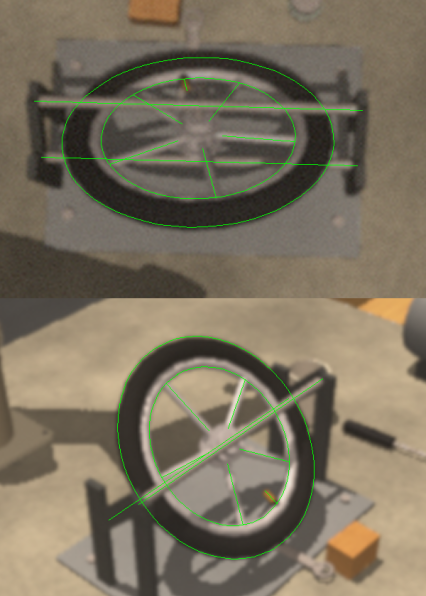

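The overlay matches in both pictures: the hub is at (0.498, 0.099) and q is about -2.91. I'll push uphill on the +y side with shut fingers, one spoke after another.

```bash
cat >> h.py <<'E'
def F(p,a,r,gap=0,depth=.005):
    """finger TCP for spoke at angle a (deg), contact radius r, finger behind it (positive turning)"""
    a=np.radians(a); s=np.array([np.cos(a),np.sin(a)]); m=np.array([-s[1],s[0]])
    off=.006+.0156*abs(m[0])+.0145*abs(m[1])+gap
    f=r*s-off*m; h,u,v,k=frame(*p[:3]); P=h+f[0]*u+f[1]*v; P[2]-=depth; return P,f
def delta(P,st=None):
    st=st or robot.get_state(); q=st["eef_rot"]; M=R.from_quat([q[1],q[2],q[3],q[0]]).as_matrix()
    return ((np.array(P)-st["tool_pos"])@M).round(4)
E
python3 - <<'E'
from h import *
p=np.load("p.npy")
P,f=F(p,-58.5,.06,.007); print(P,f); A=P.copy(); A[2]=.34
print(delta(A))
ct=cam("top"); print("mug",hit(ct,(117,282),.09))
E
```

```text
[0.49716214 0.16824416 0.16674278] [ 0.00246467 -0.06885931]
[-0.4127 -0.1757 -0.1395]
mug [0.38837591 0.45602442 0.09      ]
```

>>> carry_out --deltas '[{"delta_pos":[0,0,-0.04],"turn":-0.1},{"delta_pos":[0,0,-0.08],"turn":-0.2},{"delta_pos":[-0.01,-0.005,-0.115],"turn":-0.3},{"delta_pos":[-0.04,-0.02,-0.14],"turn":-0.333},{"delta_pos":[-0.075,-0.035,-0.14],"turn":-0.333},{"delta_pos":[-0.11,-0.05,-0.14],"turn":-0.333},{"delta_pos":[-0.145,-0.065,-0.14],"turn":-0.333},{"delta_pos":[-0.18,-0.08,-0.14],"turn":-0.333}]' --fingers 0

```text
time_s: 1.67
tool_pos: [0.3107, 0.3348, 0.3409]
eef_rot: [0.0, 0.003, 1.0, 0.0]
wrist_force: [1.2, 1.9, -0.0]
grip_width: 0.0003
gripper_force: 0.0
```

```bash
python3 - <<'E'
from h import *
p=np.load("p.npy")
P,f=F(p,-58.5,.06,.007); A=P.copy(); A[2]=.34
s=robot.get_state(); print(s["tool_pos"],s["eef_rot"],s["grip_width"],delta(A))
E
```

```text
[0.31065027 0.33479994 0.34091862] [3.91447635e-04 2.99672461e-03 9.99995359e-01 3.85670740e-04] 0.0002557536145882241 [-0.1875 -0.1654  0.0009]
```

>>> carry_out --deltas '[{"delta_pos":[-0.028,-0.025,0]},{"delta_pos":[-0.056,-0.05,0]},{"delta_pos":[-0.084,-0.075,0]},{"delta_pos":[-0.112,-0.1,0]},{"delta_pos":[-0.14,-0.125,0]},{"delta_pos":[-0.168,-0.15,0]},{"delta_pos":[-0.187,-0.165,0]},{"delta_pos":[-0.187,-0.165,0]}]'

```text
schema error: expected keys delta_pos, turn
```

```bash
python3 - <<'E'
from h import *
p=np.load("p.npy")
s=robot.get_state(); im=vision.grab_frame("wrist"); c=cam("wrist",s)
i=cv2.resize(im,None,fx=1.4,fy=1.4,interpolation=2)
L=[[wp(p,.123,a) for a in np.linspace(0,6.3,60)]]+[[wp(p,.03,p[3]+np.radians(36+72*k)),wp(p,.123,p[3]+np.radians(36+72*k))] for k in range(5)]
h,u,v,k=frame(*p[:3]); L+=[[h+.045*e*k-.205*v,h+.045*e*k+.205*v] for e in(1,)]+[[wp(p,.096,p[3]),wp(p,.123,p[3])]]
for l in L: cv2.polylines(i,[np.round(1.4*proj(c,np.array(l))).astype(int)],False,(0,255,0),1)
cv2.imwrite("pics/w1.png",i); print(s["tool_pos"])
E
```

```text
[0.31065027 0.33479994 0.34091862]
```

View pics/w1.png

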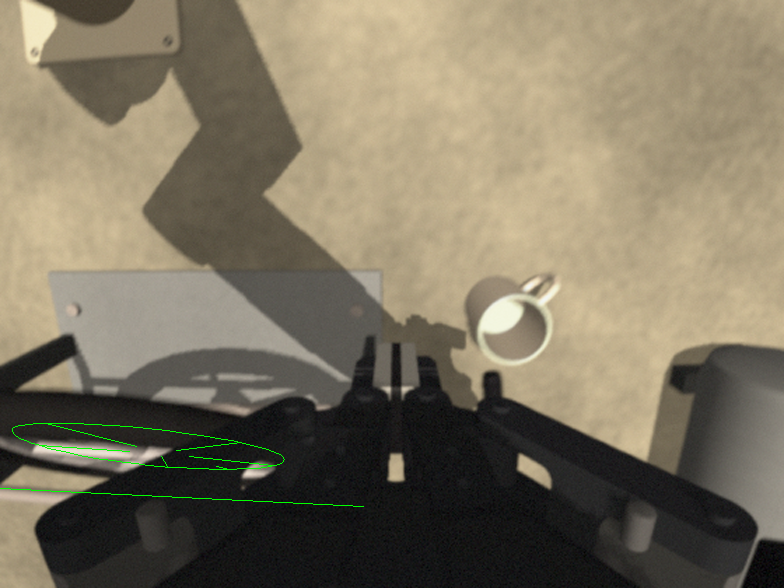

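The wrist view shows only the mug at (510,320) and part of the wheel at left. The move was refused because the rows had no "turn" key, so I repeat it.

>>> carry_out --deltas '[{"delta_pos":[-0.028,-0.025,0],"turn":0},{"delta_pos":[-0.056,-0.05,0],"turn":0},{"delta_pos":[-0.084,-0.075,0],"turn":0},{"delta_pos":[-0.112,-0.1,0],"turn":0},{"delta_pos":[-0.14,-0.125,0],"turn":0},{"delta_pos":[-0.168,-0.15,0],"turn":0},{"delta_pos":[-0.187,-0.165,0],"turn":0},{"delta_pos":[-0.187,-0.165,0],"turn":0}]'

```text
time_s: 2.38
tool_pos: [0.4986, 0.1667, 0.3393]
eef_rot: [-0.0, 0.006, 1.0, -0.001]
wrist_force: [-0.8, 0.0, -1.4]
grip_width: -0.0
gripper_force: 0.0
```

```bash
python3 - <<'E'
from h import *
p=np.load("p.npy"); s=robot.get_state(); print(s["tool_pos"])
P,f=F(p,-58.5,.06,.007); print("down",delta(P))
for a in (-58.5,-52,-46,-40,-34,-28,-22,-16,-10,-5,0):
    Q,f=F(p,a,.06); print(a,delta(Q)-delta(P),f.round(3))
E
```

```text
[0.49856565 0.16665555 0.33925875]
down [0.0014 0.0018 0.1725]
-58.5 [ 0.0042 -0.0036 -0.0042] [ 0.008 -0.065]
-52 [ 0.0092 -0.0048 -0.0092] [ 0.015 -0.064]
-46 [ 0.0138 -0.0068 -0.0138] [ 0.022 -0.062]
-40 [ 0.0184 -0.0096 -0.0184] [ 0.029 -0.059]
-34 [ 0.0228 -0.0133 -0.0228] [ 0.035 -0.056]
-28 [ 0.0269 -0.0178 -0.027 ] [ 0.041 -0.051]
-22 [ 0.0308 -0.0231 -0.0308] [ 0.046 -0.046]
-16 [ 0.0341 -0.0292 -0.0343] [ 0.051 -0.04 ]
-10 [ 0.037  -0.036  -0.0371] [ 0.055 -0.033]
-5 [ 0.0389 -0.0422 -0.0391] [ 0.058 -0.027]
0 [ 0.0404 -0.0486 -0.0406] [ 0.06 -0.02]
```

>>> carry_out --deltas '[{"delta_pos":[0.001,0.002,0.035],"turn":0},{"delta_pos":[0.001,0.002,0.07],"turn":0},{"delta_pos":[0.001,0.002,0.1],"turn":0},{"delta_pos":[0.001,0.002,0.125],"turn":0},{"delta_pos":[0.001,0.002,0.15],"turn":0},{"delta_pos":[0.001,0.002,0.165],"turn":0},{"delta_pos":[0.001,0.002,0.172],"turn":0},{"delta_pos":[0.001,0.002,0.172],"turn":0}]'

```text
time_s: 3.05
tool_pos: [0.4929, 0.1719, 0.1668]
eef_rot: [-0.002, 0.003, 1.0, -0.001]
wrist_force: [-0.8, 0.4, -0.6]
grip_width: 0.0001
gripper_force: 0.0
```

>>> carry_out --deltas '[{"delta_pos":[0.002,-0.002,-0.002],"turn":0},{"delta_pos":[0.004,-0.0035,-0.004],"turn":0},{"delta_pos":[0.007,-0.004,-0.007],"turn":0},{"delta_pos":[0.009,-0.005,-0.009],"turn":0},{"delta_pos":[0.0115,-0.006,-0.0115],"turn":0},{"delta_pos":[0.014,-0.007,-0.014],"turn":0},{"delta_pos":[0.016,-0.008,-0.016],"turn":0},{"delta_pos":[0.0185,-0.0095,-0.0185],"turn":0}]'

```text
time_s: 3.72
tool_pos: [0.4759, 0.1623, 0.1874]
eef_rot: [0.0, 0.003, 1.0, 0.0]
wrist_force: [0.3, -0.7, 0.5]
grip_width: -0.0001
gripper_force: 0.0
```

```bash
cat >> h.py <<'E'
def valve_q(p,name="scene",q0=None,w=40,show=False):
    """fit wheel turn: brass-coloured pixels near the circle the stem runs on"""
    im=vision.grab_frame(name); c=cam(name); hsv=cv2.cvtColor(im,cv2.COLOR_BGR2HSV).astype(int); best=[]
    m=((hsv[...,0]>8)&(hsv[...,0]<24)&(hsv[...,1]>130)&(hsv[...,2]>60)).astype(float)
    for q in np.radians(np.arange(-180,180,.5)):
        U=np.round(proj(c,np.array([wp(p,r,q) for r in np.linspace(.098,.12,12)]))).astype(int)
        best.append(m[U[:,1],U[:,0]].mean())
    b=np.array(best); k=b>.5*b.max(); qs=np.radians(np.arange(-180,180,.5))
    return np.degrees(np.angle((b[k]*np.exp(1j*qs[k])).sum())),b.max(),k.sum(),im
E
python3 - <<'E'
from h import *
p=np.load("p.npy")
for n in ("scene","top"): print(n,valve_q(p,n)[:3])
s=robot.get_state(); print(s["time_s"],s["tool_pos"],s["wrist_force"])
E
```

```text
scene (np.float64(-167.2076175905855), np.float64(0.9166666666666666), np.int64(12))
top (np.float64(-166.34677774696652), np.float64(1.0), np.int64(6))
3.8167 [0.47589383 0.16221382 0.18760124] [-0.11460178  0.39565148 -0.53728089]
```

```bash
python3 - <<'E'
from h import *
p=np.load("p.npy"); s=robot.get_state(); o=[]
for n,x,y in (("scene",190,110),("top",175,175)):
    im=vision.grab_frame(n); c=cam(n); i=cv2.resize(im,None,fx=4,fy=4,interpolation=2)
    t=np.array(s["tool_pos"])
    for l in ([t,t+[0,0,.06]],): cv2.polylines(i,[np.round(4*proj(c,np.array(l))+1).astype(int)],False,(0,255,0),1)
    o.append(i[y*4:y*4+520,x*4:x*4+400] if n=="scene" else i[y*4:y*4+520,x*4+60:x*4+460])
cv2.imwrite("pics/s2.png",np.hstack(o)); print(s["joint_positions"],s["effort"])
E
```

```text
[ 3.28523569e-01  2.51454732e-01 -1.45847422e-02  1.30405187e+00
 -1.97793535e-05  3.35440101e-01] [-9.14450531e-03 -3.77116013e+01  2.49719185e+01  1.14812823e-01
 -4.74490284e-03 -5.84891081e-03]
```

View pics/s2.png

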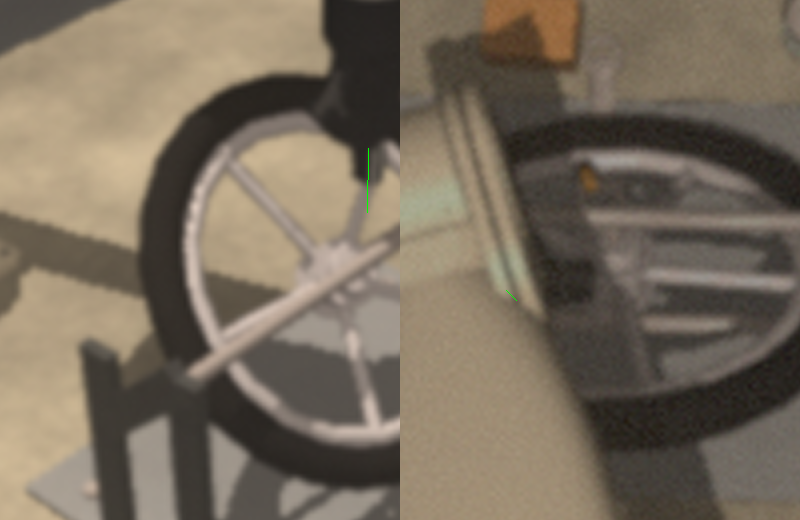

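The left picture shows the finger end near (366,200), at the spoke but not yet pressing on it. I'll carry on along the arc.

>>> carry_out --deltas '[{"delta_pos":[0.002,-0.0015,-0.002],"turn":0},{"delta_pos":[0.004,-0.004,-0.004],"turn":0},{"delta_pos":[0.006,-0.006,-0.006],"turn":0},{"delta_pos":[0.0085,-0.0085,-0.0085],"turn":0},{"delta_pos":[0.0085,-0.0085,-0.0085],"turn":0}]'

```text
time_s: 4.33
tool_pos: [0.4672, 0.1535, 0.1962]
eef_rot: [0.0, 0.004, 1.0, 0.0]
wrist_force: [0.9, 0.5, -0.6]
grip_width: 0.0003
gripper_force: 0.0
```

```bash
python3 - <<'E'
from h import *
p=np.load("p.npy")
for n in ("scene","top"): print(n,valve_q(p,n)[:3])
s=robot.get_state(); print(s["time_s"],s["tool_pos"],s["wrist_force"])
E
```

```text
scene (np.float64(-167.2076175905855), np.float64(0.9166666666666666), np.int64(12))
top (np.float64(-166.75), np.float64(1.0), np.int64(6))
4.4333 [0.46753211 0.15381115 0.19578273] [ 0.18224592 -0.25877838 -0.20473807]
```

```bash
python3 - <<'E'
from h import *
p=np.load("p.npy"); s=robot.get_state()
a=vision.grab_frame("scene"); b=vision.grab_frame("wrist"); c=cam("wrist",s)
cv2.imwrite("pics/s3.png",np.hstack([cv2.resize(a[120:200,225:305],(420,420),interpolation=2),b[:, 90:470]]))
E
```

```text
(no output)
```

View pics/s3.png

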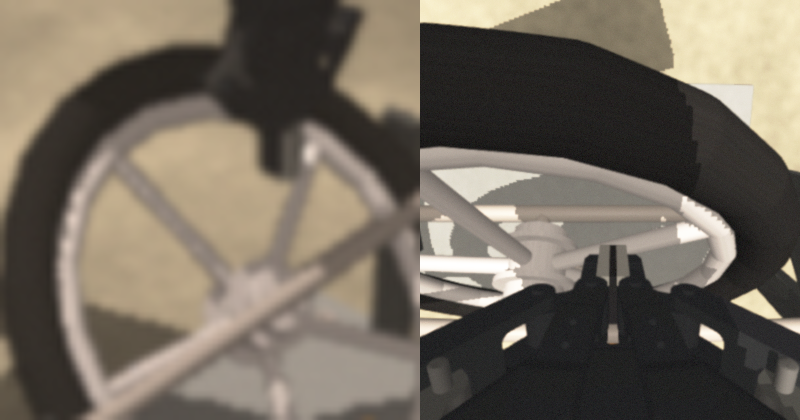

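```bash
python3 - <<'E'
from h import *
p=np.load("p.npy"); s=robot.get_state(); t=np.array(s["tool_pos"])
c=cam("scene"); print("tcp scene crop",((proj(c,t)[0]-[225,120])*5.25).round(), ((proj(c,t+[0,0,.019])[0]-[225,120])*5.25).round())
w=cam("wrist",s); f=lambda P:(proj(w,P)[0]+[330,0]).round()
print("tcp wrist",f(t), "z axis cam",w[3][:,2].round(3),w[2])
for a in (-58.5,13.5,85.5): print(a,f(wp(p,.123,np.radians(a))),f(wp(p,.03,np.radians(a))))
print("tyre top",f(wp(p,.123,0)), "rearbar",[f(frame(*p[:3])[0]-.045*frame(*p[:3])[3]+e*frame(*p[:3])[2]) for e in (0,-.1)])
E
```

```text
tcp scene crop [278. 214.] [278. 188.]
tcp wrist [612. 239.] z axis cam [-0.262  0.001  0.965] [0.40173634 0.15476759 0.36896549]
-58.5 [704. 228.] [570. 260.]
13.5 [402. 166.] [518. 252.]
85.5 [373. 260.] [497. 266.]
tyre top [468. 159.] rearbar [array([545., 214.]), array([668., 213.])]
```

```bash
python3 - <<'E'
from h import *
s=robot.get_state(); t=np.array(s["tool_pos"])
c=cam("scene"); w=cam("wrist",s)
for dz in (0,.01,.015,.02,.025,.03):print(dz,((proj(c,t+[0,0,dz])[0]-[225,120])*5.25).round(),(proj(w,t+[0,0,dz])[0]+[330,0]).round(), (proj(w,t+[-.011,0,dz])[0]+[330,0]).round(),(proj(w,t+[.011,0,dz])[0]+[330,0]).round())
print(s["grip_width"],np.array(cam("top")[2]))
E
```

```text
0 [278. 214.] [612. 239.] [612. 223.] [612. 256.]
0.01 [278. 201.] [612. 245.] [612. 228.] [612. 263.]
0.015 [278. 194.] [612. 249.] [612. 231.] [612. 266.]
0.02 [278. 187.] [612. 252.] [612. 234.] [612. 270.]
0.025 [278. 180.] [612. 256.] [612. 237.] [612. 274.]
0.03 [278. 173.] [612. 260.] [612. 240.] [612. 279.]
9.2559571927624e-05 [0.33307321 0.00741035 1.60590524]
```

>>> carry_out --deltas '[{"delta_pos":[-0.005,0.005,-0.03],"turn":0},{"delta_pos":[-0.005,0.005,-0.07],"turn":0},{"delta_pos":[-0.005,0.005,-0.11],"turn":0},{"delta_pos":[-0.005,0.005,-0.145],"turn":0},{"delta_pos":[-0.005,0.005,-0.145],"turn":0}]'

```text
time_s: 4.95
tool_pos: [0.4752, 0.1599, 0.3482]
eef_rot: [0.006, 0.003, 1.0, 0.002]
wrist_force: [0.2, 0.3, 0.8]
grip_width: 0.0001
gripper_force: 0.0
```

```bash
python3 - <<'E'
from h import *
s=robot.get_state(); t=np.array(s["tool_pos"]); print(t,robot.grasp_offset)
c=cam("scene"); im=vision.grab_frame("scene"); cv2.imwrite("pics/raw_s4.png",im)
i=cv2.resize(im,None,fx=5,fy=5,interpolation=2)
def box(z,hx,hy,col):
    P=np.array([t+[a*hx,b*hy,z] for a,b in((1,1),(1,-1),(-1,-1),(-1,1),(1,1))]); cv2.polylines(i,[np.round(5*proj(c,P)+2).astype(int)],False,col,1)
box(0,.011,.0145,(0,255,0)); box(.073,.038,.0425,(0,255,0)); box(.028,.011,.0145,(0,0,255)); box(.101,.038,.0425,(0,0,255))
u=(5*proj(c,t)[0]).astype(int); 
a=i[max(0,u[1]-420):u[1]+100,u[0]-200:u[0]+200]
b=vision.grab_frame("wrist")[180:420,80:480]
cv2.imwrite("pics/s4.png",np.hstack([a,cv2.copyMakeBorder(b,0,a.shape[0]-240,0,0,0)]))
E
```

```text
[0.47515607 0.15985901 0.3482171 ] -0.0187
```

View pics/s4.png

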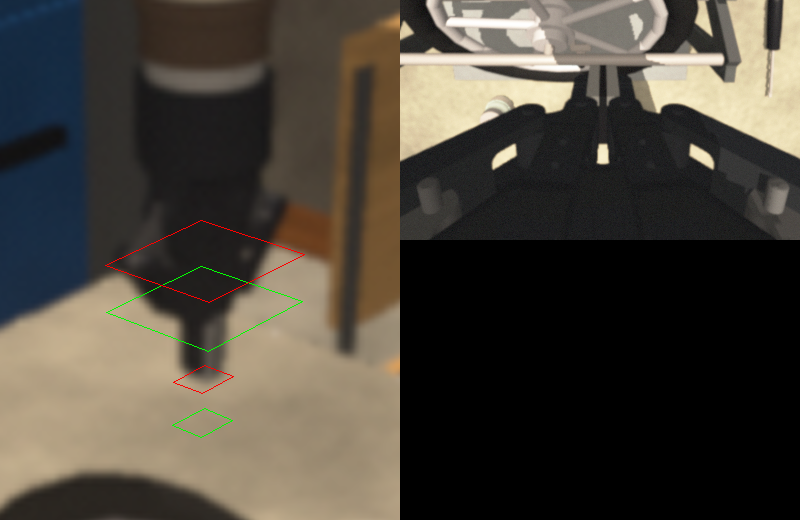

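The reported TCP lies about 31 mm below the real fingertips: the red outline, drawn 28 mm up, nearly matches the tip at (203,375). The shut fingers also look about 22 x 15 mm. I'll put both corrections into the plan.

```bash
sed -i 's/depth=.005/depth=.039/; s/.0145\*abs(m\[1\])/.0075*abs(m[1])/' h.py; cat > plan.py <<'E'
import sys
from h import *
p=np.load("p.npy"); a0,a1,r,gap=map(float,sys.argv[1:5]); s=robot.get_state(); print(s["tool_pos"])
P,f=F(p,a0,r,gap); print("down",delta(P),f.round(3))
for a in np.arange(a0,a1+.1,(a1-a0)/12):
    Q,f=F(p,a,r); print(round(a,1),(delta(Q)-delta(P)).round(4),f.round(3))
E
python3 plan.py -58.5 0 .06 .006
```

```text
[0.47355185 0.15930196 0.34212927]
down [-0.0199  0.0064  0.2067] [ 0.006 -0.066]
-58.5 [ 0.0036 -0.0031 -0.0037] [ 0.012 -0.063]
-53.6 [ 0.0075 -0.0045 -0.0076] [ 0.017 -0.062]
-48.8 [ 0.0113 -0.0064 -0.0115] [ 0.023 -0.06 ]
-43.9 [ 0.0151 -0.0088 -0.0152] [ 0.028 -0.058]
-39.0 [ 0.0187 -0.0118 -0.0189] [ 0.033 -0.055]
-34.1 [ 0.0221 -0.0154 -0.0224] [ 0.038 -0.051]
-29.2 [ 0.0254 -0.0195 -0.0257] [ 0.042 -0.047]
-24.4 [ 0.0283 -0.0241 -0.0286] [ 0.047 -0.042]
-19.5 [ 0.031  -0.0291 -0.0313] [ 0.05  -0.037]
-14.6 [ 0.0333 -0.0346 -0.0336] [ 0.054 -0.032]
-9.8 [ 0.0352 -0.0404 -0.0356] [ 0.056 -0.026]
-4.9 [ 0.0367 -0.0465 -0.0371] [ 0.059 -0.02 ]
0.0 [ 0.0377 -0.0529 -0.0381] [ 0.06  -0.014]
```

>>> carry_out --deltas '[{"delta_pos":[-0.02,0.006,0.035],"turn":0},{"delta_pos":[-0.02,0.006,0.075],"turn":0},{"delta_pos":[-0.02,0.006,0.115],"turn":0},{"delta_pos":[-0.02,0.006,0.145],"turn":0},{"delta_pos":[-0.02,0.006,0.17],"turn":0},{"delta_pos":[-0.02,0.006,0.19],"turn":0},{"delta_pos":[-0.02,0.006,0.206],"turn":0},{"delta_pos":[-0.02,0.006,0.206],"turn":0}]'

```text
time_s: 5.72
tool_pos: [0.4893, 0.1636, 0.1295]
eef_rot: [-0.004, 0.003, 1.0, -0.001]
wrist_force: [0.2, -0.9, 0.2]
grip_width: 0.0005
gripper_force: 0.0
```

>>> carry_out --deltas '[{"delta_pos":[0.0018,-0.0015,-0.0018],"turn":0},{"delta_pos":[0.0036,-0.0031,-0.0036],"turn":0},{"delta_pos":[0.0055,-0.0038,-0.0055],"turn":0},{"delta_pos":[0.0075,-0.0045,-0.0076],"turn":0},{"delta_pos":[0.0094,-0.0055,-0.0095],"turn":0},{"delta_pos":[0.0113,-0.0064,-0.0115],"turn":0},{"delta_pos":[0.0151,-0.0088,-0.0152],"turn":0},{"delta_pos":[0.0151,-0.0088,-0.0152],"turn":0}]'

```text
time_s: 6.38
tool_pos: [0.4771, 0.1558, 0.151]
eef_rot: [0.0, 0.004, 1.0, 0.0]
wrist_force: [-0.5, -0.5, 0.3]
grip_width: -0.0002
gripper_force: 0.0
```

```bash
cat > q.py <<'E'
from h import *
p=np.load("p.npy")
for n in ("scene","top"): print(n,valve_q(p,n)[:3])
s=robot.get_state(); t=np.array(s["tool_pos"]); h,u,v,k=frame(*p[:3]); d=t-h
print(s["time_s"],t,np.round(s["wrist_force"],1),"u",-d[0]*2**.5,"v",-d[1],"depth",h[2]-d[0]-t[2])
E
python3 q.py
```

```text
scene (np.float64(-149.82432839830724), np.float64(0.9166666666666666), np.int64(8))
top (np.float64(-148.5), np.float64(0.5833333333333334), np.int64(5))
6.4833 [0.47646824 0.15589299 0.15003293] [-0.5  0.8  0.6] u 0.03108645388498453 v -0.056518152120891035 depth 0.04194850748499504
```

The wheel is turning as planned and q is now about -149.

>>> carry_out --deltas '[{"delta_pos":[0.0018,-0.0015,-0.0018],"turn":0},{"delta_pos":[0.0036,-0.003,-0.0037],"turn":0},{"delta_pos":[0.0053,-0.0048,-0.0054],"turn":0},{"delta_pos":[0.007,-0.0066,-0.0072],"turn":0},{"delta_pos":[0.0087,-0.0086,-0.0088],"turn":0},{"delta_pos":[0.0103,-0.0107,-0.0105],"turn":0},{"delta_pos":[0.0118,-0.013,-0.012],"turn":0},{"delta_pos":[0.0132,-0.0153,-0.0134],"turn":0}]'

```text
time_s: 7.15
tool_pos: [0.464, 0.1407, 0.1634]
eef_rot: [0.0, 0.003, 1.0, 0.0]
wrist_force: [1.9, 1.4, -0.8]
grip_width: 0.0002
gripper_force: 1.3
```

>>> carry_out --deltas '[{"delta_pos":[0.0014,-0.0025,-0.0014],"turn":0},{"delta_pos":[0.0027,-0.005,-0.0027],"turn":0},{"delta_pos":[0.0037,-0.0077,-0.0037],"turn":0},{"delta_pos":[0.005,-0.0105,-0.005],"turn":0},{"delta_pos":[0.0061,-0.0137,-0.0062],"turn":0},{"delta_pos":[0.007,-0.0165,-0.007],"turn":0},{"delta_pos":[0.0084,-0.0226,-0.0085],"turn":0},{"delta_pos":[0.0094,-0.0276,-0.0095],"turn":0}]'

```text
time_s: 7.82
tool_pos: [0.4539, 0.1129, 0.1726]
eef_rot: [-0.0, 0.003, 1.0, -0.0]
wrist_force: [0.6, 2.7, -1.7]
grip_width: -0.0
gripper_force: 1.2
```

```bash
python3 q.py
```

```text
scene (np.float64(-104.66127302648307), np.float64(1.0), np.int64(12))
top (np.float64(0.0), np.float64(0.0), np.int64(0))
7.9167 [0.45377519 0.11194399 0.17274999] [ 1.4 -0.5  0.2] u 0.0631792701499857 v -0.012569150249274547 depth 0.041924502623690935
```

>>> carry_out --deltas '[{"delta_pos":[0,0.004,0],"turn":0},{"delta_pos":[0,0.008,-0.01],"turn":0},{"delta_pos":[0,0.008,-0.05],"turn":0},{"delta_pos":[0,0.008,-0.09],"turn":0},{"delta_pos":[-0.01,0.015,-0.13],"turn":0},{"delta_pos":[-0.02,0.03,-0.13],"turn":0},{"delta_pos":[-0.03,0.04,-0.13],"turn":0},{"delta_pos":[-0.03,0.04,-0.13],"turn":0}]'

```text
time_s: 8.58
tool_pos: [0.4863, 0.1547, 0.3028]
eef_rot: [0.001, 0.003, 1.0, 0.0]
wrist_force: [-0.7, 1.1, -0.5]
grip_width: 0.0002
gripper_force: 0.0
```

```bash
python3 q.py; python3 plan.py -69 0 .06 .006
```

```text
scene (np.float64(-101.93301300937544), np.float64(1.0), np.int64(10))
top (np.float64(0.0), np.float64(0.0), np.int64(0))
8.6833 [0.48427108 0.15307986 0.30190742] [ 0.9 -0.3 -0.2] u 0.020051563507516232 v -0.05370502453589418 depth -0.1177288245230825
[0.48427108 0.15307986 0.30190742]
down [-0.019   0.0131  0.175 ] [-0.006 -0.066]
-69.0 [ 0.004  -0.0022 -0.004 ] [-0.    -0.064]
-63.2 [ 0.0085 -0.0024 -0.0085] [ 0.006 -0.064]
-57.5 [ 0.0131 -0.0035 -0.0131] [ 0.013 -0.063]
-51.8 [ 0.0177 -0.0052 -0.0177] [ 0.019 -0.061]
-46.0 [ 0.0222 -0.0078 -0.0222] [ 0.026 -0.059]
-40.2 [ 0.0266 -0.0111 -0.0265] [ 0.032 -0.055]
-34.5 [ 0.0307 -0.0152 -0.0306] [ 0.038 -0.051]
-28.8 [ 0.0346 -0.0201 -0.0344] [ 0.043 -0.046]
-23.0 [ 0.038  -0.0256 -0.0378] [ 0.048 -0.041]
-17.2 [ 0.041  -0.0318 -0.0408] [ 0.052 -0.035]
-11.5 [ 0.0435 -0.0384 -0.0433] [ 0.056 -0.028]
-5.8 [ 0.0454 -0.0456 -0.0452] [ 0.058 -0.021]
0.0 [ 0.0467 -0.053  -0.0464] [ 0.06  -0.014]
```

>>> carry_out --deltas '[{"delta_pos":[-0.019,0.013,0.01],"turn":0},{"delta_pos":[-0.019,0.013,0.045],"turn":0},{"delta_pos":[-0.019,0.013,0.085],"turn":0},{"delta_pos":[-0.019,0.013,0.12],"turn":0},{"delta_pos":[-0.019,0.013,0.145],"turn":0},{"delta_pos":[-0.019,0.013,0.163],"turn":0},{"delta_pos":[-0.019,0.013,0.175],"turn":0},{"delta_pos":[-0.019,0.013,0.175],"turn":0}]'

```text
time_s: 9.35
tool_pos: [0.5003, 0.1643, 0.124]
eef_rot: [-0.004, 0.004, 1.0, -0.002]
wrist_force: [0.2, -0.9, -0.5]
grip_width: -0.0003
gripper_force: 0.0
```

>>> carry_out --deltas '[{"delta_pos":[0.002,-0.001,-0.002],"turn":0},{"delta_pos":[0.004,-0.0022,-0.004],"turn":0},{"delta_pos":[0.006,-0.0022,-0.006],"turn":0},{"delta_pos":[0.0085,-0.0024,-0.0085],"turn":0},{"delta_pos":[0.0108,-0.003,-0.0108],"turn":0},{"delta_pos":[0.0131,-0.0035,-0.0131],"turn":0},{"delta_pos":[0.0154,-0.0043,-0.0154],"turn":0},{"delta_pos":[0.0177,-0.0052,-0.0177],"turn":0}]'

```text
time_s: 10.02
tool_pos: [0.4875, 0.1608, 0.1464]
eef_rot: [0.002, 0.004, 1.0, 0.0]
wrist_force: [5.6, -1.0, 0.6]
grip_width: -0.0002
gripper_force: 2.2
```

```bash
python3 q.py
```

```text
scene (np.float64(0.0), np.float64(0.0), np.int64(0))
top (np.float64(0.0), np.float64(0.0), np.int64(0))
10.1167 [0.48620499 0.16103551 0.14633781] [1.9 0.1 1.9] u 0.017316610662147004 v -0.061660671506142406 depth 0.035906885861498455
```

>>> carry_out --deltas '[{"delta_pos":[0.0022,-0.0013,-0.001],"turn":0},{"delta_pos":[0.0045,-0.0026,-0.0025],"turn":0},{"delta_pos":[0.0067,-0.0042,-0.0045],"turn":0},{"delta_pos":[0.0089,-0.0059,-0.0065],"turn":0},{"delta_pos":[0.011,-0.008,-0.0085],"turn":0},{"delta_pos":[0.013,-0.01,-0.0105],"turn":0},{"delta_pos":[0.015,-0.0125,-0.0125],"turn":0},{"delta_pos":[0.0169,-0.0149,-0.0145],"turn":0}]'

```text
time_s: 10.78
tool_pos: [0.4697, 0.1465, 0.1601]
eef_rot: [0.001, 0.003, 1.0, 0.0]
wrist_force: [5.1, 0.6, -0.3]
grip_width: -0.0003
gripper_force: 1.8
```

>>> carry_out --deltas '[{"delta_pos":[0.0017,-0.0027,-0.0017],"turn":0},{"delta_pos":[0.0034,-0.0055,-0.0034],"turn":0},{"delta_pos":[0.005,-0.0085,-0.005],"turn":0},{"delta_pos":[0.0064,-0.0117,-0.0064],"turn":0},{"delta_pos":[0.0077,-0.015,-0.0077],"turn":0},{"delta_pos":[0.0089,-0.0183,-0.0089],"turn":0},{"delta_pos":[0.01,-0.0215,-0.01],"turn":0},{"delta_pos":[0.0106,-0.0245,-0.0106],"turn":0}]'

```text
time_s: 11.45
tool_pos: [0.4574, 0.1214, 0.1702]
eef_rot: [-0.001, 0.003, 1.0, 0.0]
wrist_force: [1.3, 2.5, -1.2]
grip_width: -0.0
gripper_force: 1.2
```

```bash
python3 q.py
```

```text
scene (np.float64(0.0), np.float64(0.0), np.int64(0))
top (np.float64(0.0), np.float64(0.0), np.int64(0))
11.55 [0.45740154 0.12063248 0.17026466] [-0.3  0.3  0.5] u 0.05805082643738638 v -0.02125764226659048 depth 0.04078347011104219
```

>>> carry_out --deltas '[{"delta_pos":[0.0007,-0.003,-0.0007],"turn":0},{"delta_pos":[0.001,-0.006,-0.001],"turn":0},{"delta_pos":[0.001,-0.002,-0.001],"turn":0},{"delta_pos":[0.001,0.003,-0.01],"turn":0},{"delta_pos":[0,0.003,-0.05],"turn":0},{"delta_pos":[0,0.005,-0.09],"turn":0},{"delta_pos":[-0.015,0.02,-0.13],"turn":0},{"delta_pos":[-0.03,0.04,-0.13],"turn":0}]'

```text
time_s: 12.22
tool_pos: [0.4911, 0.1617, 0.3098]
eef_rot: [0.007, 0.004, 1.0, 0.002]
wrist_force: [1.0, 0.2, 0.6]
grip_width: 0.0003
gripper_force: 0.0
```

```bash
python3 q.py;python3 - <<'E'
from h import *
p=np.load("p.npy"); s=robot.get_state(); im=vision.grab_frame("wrist"); cv2.imwrite("pics/raw_w5.png",im)
print([(np.round(x["box"]),x["score"]) for x in nets.recognise("valve","wrist")][:2])
for q in (-45,-40,-35): print(q,proj(cam("wrist",s),np.array([wp(p,.096,np.radians(q)),wp(p,.12,np.radians(q))])).round())
E
```

```text
scene (np.float64(-32.300001966261455), np.float64(0.9166666666666666), np.int64(6))
top (np.float64(0.0), np.float64(0.0), np.int64(0))
12.3167 [0.49152293 0.16410694 0.30307307] [-0.2 -0.4 -0.8] u 0.009795907235840931 v -0.06473210584133446 depth -0.1261463151117949
[(array([263., 129., 287., 151.]), 0.89)]
-45 [[286. 159.]
 [307. 146.]]
-40 [[278. 155.]
 [298. 140.]]
-35 [[270. 151.]
 [287. 134.]]
```

```bash
python3 plan.py -69 -33 .06 .006
```

```text
[0.48861584 0.16191323 0.30061004]
down [-0.0144  0.0041  0.1737] [-0.006 -0.066]
-69.0 [ 0.004  -0.0021 -0.0039] [-0.    -0.064]
-66.0 [ 0.0063 -0.0022 -0.0063] [ 0.003 -0.064]
-63.0 [ 0.0087 -0.0024 -0.0087] [ 0.006 -0.064]
-60.0 [ 0.0111 -0.0029 -0.0111] [ 0.01  -0.064]
-57.0 [ 0.0135 -0.0035 -0.0135] [ 0.013 -0.063]
-54.0 [ 0.0159 -0.0044 -0.0159] [ 0.017 -0.062]
-51.0 [ 0.0183 -0.0054 -0.0182] [ 0.02  -0.061]
-48.0 [ 0.0206 -0.0067 -0.0206] [ 0.023 -0.06 ]
-45.0 [ 0.023  -0.0082 -0.0229] [ 0.027 -0.058]
-42.0 [ 0.0252 -0.0099 -0.0252] [ 0.03  -0.057]
-39.0 [ 0.0275 -0.0119 -0.0274] [ 0.033 -0.055]
-36.0 [ 0.0296 -0.014  -0.0296] [ 0.036 -0.052]
-33.0 [ 0.0317 -0.0163 -0.0317] [ 0.039 -0.05 ]
```

>>> carry_out --deltas '[{"delta_pos":[-0.013,0.005,0.01],"turn":0},{"delta_pos":[-0.013,0.005,0.045],"turn":0},{"delta_pos":[-0.013,0.005,0.085],"turn":0},{"delta_pos":[-0.013,0.005,0.12],"turn":0},{"delta_pos":[-0.013,0.005,0.145],"turn":0},{"delta_pos":[-0.013,0.005,0.163],"turn":0},{"delta_pos":[-0.013,0.005,0.175],"turn":0},{"delta_pos":[-0.013,0.005,0.175],"turn":0}]'

```text
time_s: 13.08
tool_pos: [0.4985, 0.1649, 0.122]
eef_rot: [-0.003, 0.004, 1.0, -0.001]
wrist_force: [-0.1, -1.1, -0.9]
grip_width: 0.0002
gripper_force: 0.1
```

>>> carry_out --deltas '[{"delta_pos":[0.003,-0.001,-0.003],"turn":0},{"delta_pos":[0.006,-0.0022,-0.006],"turn":0},{"delta_pos":[0.0085,-0.0024,-0.0085],"turn":0},{"delta_pos":[0.0108,-0.003,-0.0108],"turn":0},{"delta_pos":[0.0131,-0.0035,-0.0131],"turn":0},{"delta_pos":[0.0154,-0.0043,-0.0154],"turn":0},{"delta_pos":[0.017,-0.005,-0.017],"turn":0},{"delta_pos":[0.018,-0.0054,-0.018],"turn":0}]'

```text
time_s: 13.75
tool_pos: [0.4845, 0.1611, 0.1445]
eef_rot: [0.001, 0.003, 1.0, 0.0]
wrist_force: [6.3, -1.3, 0.6]
grip_width: 0.0
gripper_force: 2.2
```

```bash
cat > wq.py <<'E'
from h import *
from scipy.optimize import minimize_scalar
p=np.load("p.npy"); s=robot.get_state(); im=vision.grab_frame("wrist"); c=cam("wrist",s)
print([(np.round(x["box"]).tolist(),round(x["score"],2)) for x in nets.recognise("valve","wrist")][:2])
hsv=cv2.cvtColor(im,cv2.COLOR_BGR2HSV).astype(int); m=((hsv[...,0]>8)&(hsv[...,0]<24)&(hsv[...,1]>130)&(hsv[...,2]>60)).astype(np.uint8)
n,l,st,ce=cv2.connectedComponentsWithStats(m)
for k in range(1,n):
    if st[k,4]>25:
        r=minimize_scalar(lambda q:((proj(c,wp(p,.109,np.radians(q)))[0]-ce[k])**2).sum(),bounds=(-60,30),method="bounded")
        print("blob",ce[k].round(1),st[k,4],"q",round(r.x,2),"res",round(r.fun**.5,1))
cv2.imwrite("pics/raw_wq.png",im)
E
python3 q.py; python3 wq.py
```

```text
scene (np.float64(-15.295920314210544), np.float64(0.8333333333333334), np.int64(6))
top (np.float64(0.0), np.float64(0.0), np.int64(0))
13.85 [0.48412987 0.16137295 0.14427376] [ 3.7 -0.6  2.5] u 0.020251263024127095 v -0.06199811705961075 depth 0.04004604417984273
[([109.0, 126.0, 174.0, 197.0], 0.93)]
blob [151.1 178.1] 1223 q -16.21 res 19.7
blob [282.3 341.9] 31 q -60.0 res 130.1
```

>>> carry_out --deltas '[{"delta_pos":[0.0015,-0.0008,-0.0015],"turn":0},{"delta_pos":[0.003,-0.0016,-0.003],"turn":0},{"delta_pos":[0.0042,-0.0024,-0.0042],"turn":0},{"delta_pos":[0.0054,-0.0033,-0.0054],"turn":0},{"delta_pos":[0.0065,-0.0041,-0.0065],"turn":0},{"delta_pos":[0.0075,-0.0048,-0.0075],"turn":0},{"delta_pos":[0.0082,-0.0054,-0.0082],"turn":0},{"delta_pos":[0.0082,-0.0054,-0.0082],"turn":0}]'

```text
time_s: 14.62
tool_pos: [0.4748, 0.1557, 0.1515]
eef_rot: [-0.001, 0.003, 1.0, 0.0]
wrist_force: [3.8, -0.0, 0.6]
grip_width: 0.0002
gripper_force: 1.3
```

```bash
python3 q.py; python3 wq.py
```

```text
scene (np.float64(-2.5476198137622585), np.float64(0.8333333333333334), np.int64(5))
top (np.float64(0.0), np.float64(0.0), np.int64(0))
14.7167 [0.47483085 0.15577192 0.15142136] [2.6 0.3 0.9] u 0.03340206475958351 v -0.05639708627317855 depth 0.042197465403583295
[([42.0, 154.0, 131.0, 218.0], 0.82)]
blob [108.2 194.7] 1285 q -5.0 res 13.9
```

>>> carry_out --deltas '[{"delta_pos":[-0.005,0.004,0.003],"turn":0},{"delta_pos":[-0.005,0.004,-0.03],"turn":0},{"delta_pos":[-0.005,0.004,-0.07],"turn":0},{"delta_pos":[-0.005,0.004,-0.11],"turn":0},{"delta_pos":[-0.005,-0.01,-0.15],"turn":0},{"delta_pos":[-0.02,-0.035,-0.17],"turn":0},{"delta_pos":[-0.04,-0.06,-0.18],"turn":0},{"delta_pos":[-0.04,-0.06,-0.18],"turn":0}]'

```text
time_s: 15.48
tool_pos: [0.5177, 0.0926, 0.3334]
eef_rot: [0.002, 0.005, 1.0, -0.0]
wrist_force: [0.2, 0.1, -0.5]
grip_width: -0.0002
gripper_force: 0.0
```

```bash
python3 q.py; python3 wq.py; python3 - <<'E'
from h import *
p=np.load("p.npy"); s=robot.get_state(); im=cv2.imread("pics/raw_wq.png"); c=cam("wrist",s)
for q,col in ((-5,(0,0,255)),(-2,(0,255,0))):
    for k in (0,4):
        a=np.radians(q+36+72*k); L=proj(c,np.array([wp(p,.04,a),wp(p,.123,a)])).round().astype(int); cv2.line(im,*L.tolist(),col,1)
    a=np.radians(q); L=proj(c,np.array([wp(p,.096,a),wp(p,.123,a)])).round().astype(int); cv2.line(im,*L.tolist(),col,1)
cv2.imwrite("pics/w6.png",cv2.resize(im,None,fx=1.4,fy=1.4))
E
```

```text
scene (np.float64(-2.5476198137622585), np.float64(0.8333333333333334), np.int64(5))
top (np.float64(0.0), np.float64(0.0), np.int64(0))
15.5833 [0.5148013  0.09502996 0.33066012] [ 0.2  0.7 -0.3] u -0.02312468986277298 v 0.0043448771349879345 depth -0.17701174960306418
[([285.0, 81.0, 302.0, 113.0], 0.54)]
blob [293.8 101.2] 175 q -3.17 res 5.4
blob [331.5 272.6] 1138 q -60.0 res 140.1
blob [551.7 397.7] 64 q -60.0 res 306.6
```

View pics/w6.png

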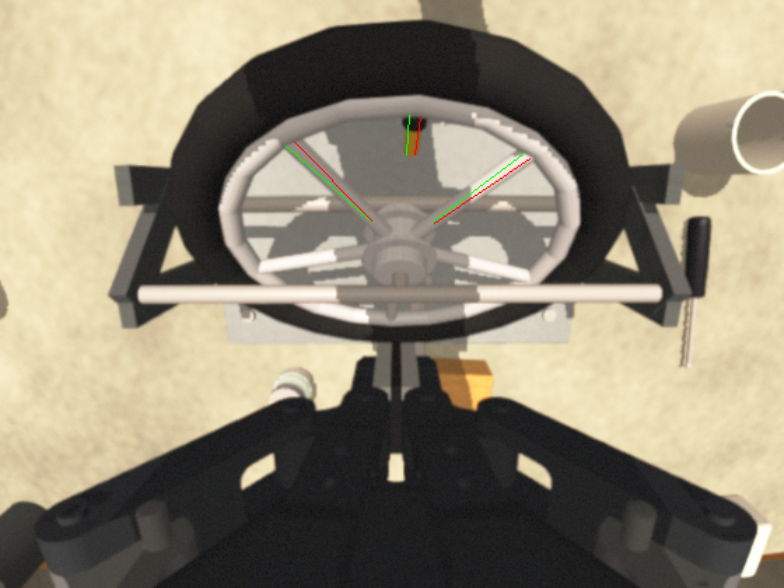

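The wrist view shows the valve near the top at (413,135), with the wheel about 3 degrees short. I'll take one zoomed crop for an exact fit.

```bash
python3 - <<'E'
import cv2
im=cv2.imread("pics/raw_wq.png")[60:240,150:420]; cv2.imwrite("pics/w7.png",cv2.resize(im,(800,533),interpolation=cv2.INTER_CUBIC))
E
```

```text
(no output)
```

View pics/w7.png

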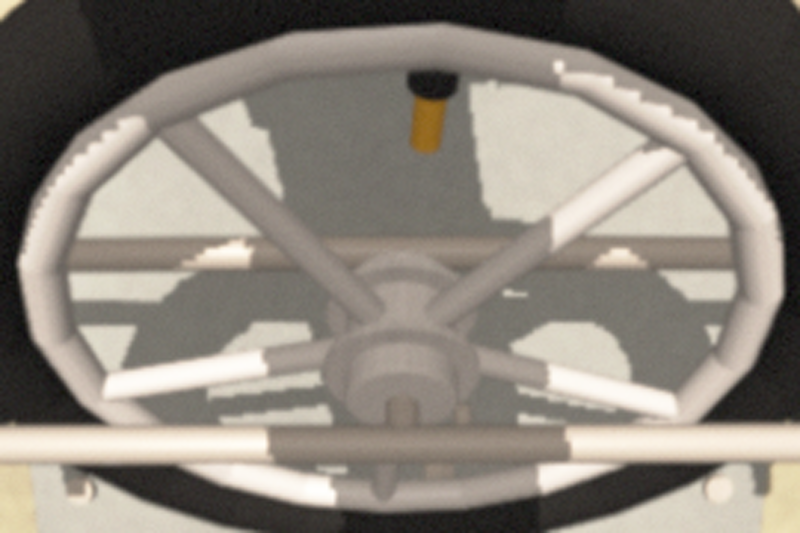

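```bash
cat > fit.py <<'E'
from h import *
from scipy.optimize import least_squares
p=np.load("p.npy"); c=cam("wrist"); Z=lambda a:np.array(a)/2.963+[150,60]
SP={0:[(445,310),(665,160)]} ; 
S=[(-36,1,(445,310),(665,160)),(36,1,(365,305),(170,130)),(108,1,(320,352),(105,387)),(-108,1,(485,362),(675,405)),(0,0,(426,152),(432,97))]
B=[(.045,(20,443),(780,443)),(-.045,(100,253),(720,254))]
h,u,v,k=frame(*p[:3])
def dist(cc,P,Q,o):
    a,b=proj(cc,np.array([P,Q])); t=(b-a)/np.linalg.norm(b-a); d=Z(o)-a; return t[0]*d[1]-t[1]*d[0]
def res(x):
    cc=(c[0],c[1],c[2]+x[:3],R.from_rotvec(x[3:6]).as_matrix()@c[3]); q=x[6]; e=[]
    for off,_,a,b in S:
        al=np.radians(off)+q
        for o in (a,b): e.append(dist(cc,wp(p,.03,al),wp(p,.12,al),o))
    for n,a,b in B:
        for o in (a,b): e.append(dist(cc,h+n*k-.2*v,h+n*k+.2*v,o))
    e+=list((proj(cc,wp(p,.096,q))[0]-Z((426,152)))*.5)
    return np.r_[e,x[:3]/.003,x[3:6]/.01]
r=least_squares(res,np.zeros(7)); print(np.degrees(r.x[6]),r.x.round(4),r.fun.round(1),r.cost)
J=np.linalg.inv(r.jac.T@r.jac); print("sd deg",np.degrees(J[6,6]**.5))
E
python3 fit.py
```

```text
-3.5287025557615563 [-0.0033 -0.0004  0.0005 -0.0014 -0.0141  0.0007 -0.0616] [-0.3  1.1  0.3 -1.6  0.6  0.1  0.4 -0.3  0.4  0.2  0.3  0.4  0.8  0.6
 -0.1 -1.1 -1.1 -0.1  0.2 -0.1 -1.4  0.1] 5.195067907693725
sd deg 0.48139972703934736
```

>>> carry_out --deltas '[{"delta_pos":[0.02,0.035,0.01],"turn":0},{"delta_pos":[0.035,0.064,0.03],"turn":0},{"delta_pos":[0.035,0.064,0.07],"turn":0},{"delta_pos":[0.035,0.064,0.11],"turn":0},{"delta_pos":[0.035,0.064,0.145],"turn":0},{"delta_pos":[0.035,0.064,0.17],"turn":0},{"delta_pos":[0.035,0.064,0.183],"turn":0},{"delta_pos":[0.035,0.064,0.183],"turn":0}]'

```text
time_s: 16.35
tool_pos: [0.4755, 0.1596, 0.1439]
eef_rot: [-0.005, 0.002, 1.0, -0.002]
wrist_force: [-0.4, -0.3, -0.6]
grip_width: -0.0001
gripper_force: 0.0
```

>>> carry_out --deltas '[{"delta_pos":[0.0025,-0.002,-0.0015],"turn":0},{"delta_pos":[0.005,-0.004,-0.003],"turn":0},{"delta_pos":[0.0056,-0.0046,-0.0036],"turn":0},{"delta_pos":[0.0062,-0.0052,-0.0042],"turn":0},{"delta_pos":[0.0068,-0.0058,-0.0048],"turn":0},{"delta_pos":[0.0074,-0.0064,-0.0054],"turn":0},{"delta_pos":[0.0075,-0.0065,-0.0055],"turn":0},{"delta_pos":[0.0075,-0.0065,-0.0055],"turn":0}]'

```text
time_s: 17.02
tool_pos: [0.474, 0.1536, 0.1551]
eef_rot: [0.001, 0.003, 1.0, 0.0]
wrist_force: [2.1, 1.3, 2.2]
grip_width: 0.0004
gripper_force: 1.6
```

>>> carry_out --deltas '[{"delta_pos":[-0.005,0.004,0.003],"turn":0},{"delta_pos":[-0.005,0.004,-0.03],"turn":0},{"delta_pos":[-0.005,0.004,-0.07],"turn":0},{"delta_pos":[-0.005,0.004,-0.11],"turn":0},{"delta_pos":[-0.005,-0.01,-0.15],"turn":0},{"delta_pos":[-0.02,-0.035,-0.17],"turn":0},{"delta_pos":[-0.042,-0.058,-0.178],"turn":0},{"delta_pos":[-0.042,-0.058,-0.178],"turn":0}]'

```text
time_s: 17.68
tool_pos: [0.5178, 0.0917, 0.3336]
eef_rot: [0.002, 0.006, 1.0, -0.001]
wrist_force: [-0.7, -0.2, -1.5]
grip_width: -0.0002
gripper_force: 0.0
```

>>> carry_out --deltas '[{"delta_pos":[0,0,0],"turn":0},{"delta_pos":[0,0,0],"turn":0},{"delta_pos":[0,0,0],"turn":0}]'

```text
time_s: 17.93
tool_pos: [0.5134, 0.0954, 0.3307]
eef_rot: [-0.002, 0.003, 1.0, -0.0]
wrist_force: [-1.0, -0.1, 0.4]
grip_width: 0.0
gripper_force: 0.0
```

```bash
python3 q.py; python3 wq.py; python3 - <<'E'
import cv2
im=cv2.imread("pics/raw_wq.png")[60:240,150:420]; cv2.imwrite("pics/w8.png",cv2.resize(im,(800,533),interpolation=cv2.INTER_CUBIC))
E
```

```text
scene (np.float64(-0.5), np.float64(0.75), np.int64(7))
top (np.float64(0.0), np.float64(0.0), np.int64(0))
18.0333 [0.51348101 0.09564736 0.33124549] [-0.5 -0.2  0.2] u -0.021257508233429732 v 0.0037274767359644356 depth -0.17627681851856355
[([280.0, 84.0, 296.0, 113.0], 0.55)]
blob [288.6 103.1] 174 q -0.97 res 5.7
blob [331.4 273. ] 1090 q -60.0 res 138.8
blob [550.8 398.8] 67 q -60.0 res 306.0
```

View pics/w8.png

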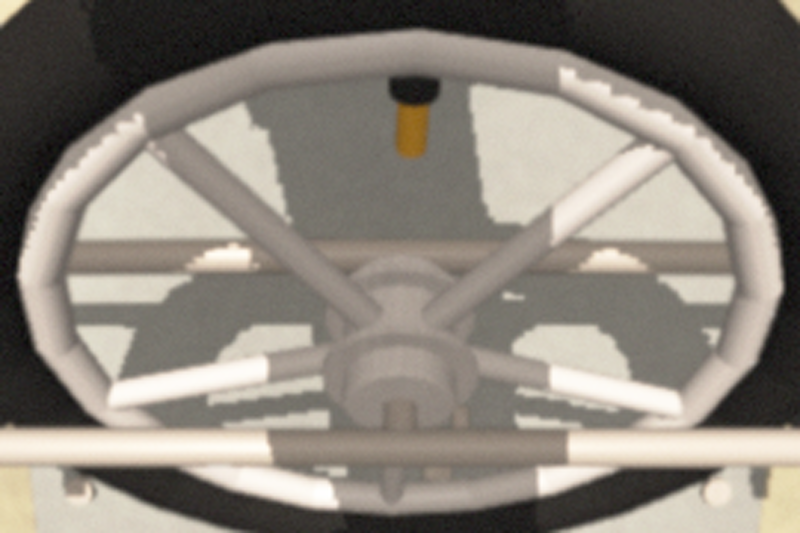

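```bash
sed -e 's/(445,310),(665,160)/(440,310),(655,157)/; s/^S=.*/S=[(-36,1,(440,310),(655,157)),(36,1,(360,308),(165,145)),(108,1,(320,357),(110,393)),(-108,1,(485,364),(680,405)),(0,0,(411,155),(414,103))]/; s/^B=.*/B=[(.045,(20,447),(780,447)),(-.045,(100,257),(720,257))]/; s/Z((426,152))/Z((411,155))/' fit.py > fit2.py; python3 fit2.py
```

```text
-1.9528489442141317 [-0.0035  0.0008 -0.0003  0.0014 -0.0095  0.0002 -0.0341] [-0.7  1.2  0.8 -1.2  0.2  0.2  0.3 -0.2  0.1 -0.1 -0.  -0.   0.5  0.7
  0.  -0.9 -1.2  0.3 -0.1  0.1 -0.9  0. ] 4.059740903060445
sd deg 0.485207968041718
```

The combined estimate is about -1.5 degrees, so one more small nudge is needed.

>>> carry_out --deltas '[{"delta_pos":[0.02,0.035,0.01],"turn":0},{"delta_pos":[0.037,0.062,0.03],"turn":0},{"delta_pos":[0.037,0.062,0.07],"turn":0},{"delta_pos":[0.037,0.062,0.11],"turn":0},{"delta_pos":[0.037,0.062,0.145],"turn":0},{"delta_pos":[0.037,0.062,0.17],"turn":0},{"delta_pos":[0.037,0.062,0.181],"turn":0},{"delta_pos":[0.037,0.062,0.181],"turn":0}]'

```text
time_s: 18.8
tool_pos: [0.4748, 0.1568, 0.1477]
eef_rot: [-0.003, 0.003, 1.0, -0.001]
wrist_force: [-0.9, -0.3, -0.0]
grip_width: 0.0003
gripper_force: 0.0
```

>>> carry_out --deltas '[{"delta_pos":[0.0025,-0.002,-0.0015],"turn":0},{"delta_pos":[0.004,-0.003,-0.002],"turn":0},{"delta_pos":[0.005,-0.004,-0.003],"turn":0},{"delta_pos":[0.0054,-0.0044,-0.0034],"turn":0},{"delta_pos":[0.0058,-0.0048,-0.0038],"turn":0},{"delta_pos":[0.0061,-0.0051,-0.0041],"turn":0},{"delta_pos":[0.0061,-0.0051,-0.0041],"turn":0},{"delta_pos":[0.0061,-0.0051,-0.0041],"turn":0}]'

```text
time_s: 19.47
tool_pos: [0.473, 0.1526, 0.1562]
eef_rot: [0.001, 0.003, 1.0, 0.001]
wrist_force: [3.7, 1.9, 2.3]
grip_width: 0.0
gripper_force: 1.8
```

>>> carry_out --deltas '[{"delta_pos":[-0.005,0.004,0.003],"turn":0},{"delta_pos":[-0.005,0.004,-0.03],"turn":0},{"delta_pos":[-0.005,0.004,-0.07],"turn":0},{"delta_pos":[-0.005,0.004,-0.11],"turn":0},{"delta_pos":[-0.005,-0.01,-0.15],"turn":0},{"delta_pos":[-0.02,-0.035,-0.17],"turn":0},{"delta_pos":[-0.043,-0.057,-0.177],"turn":0},{"delta_pos":[-0.043,-0.057,-0.177],"turn":0}]'

```text
time_s: 20.13
tool_pos: [0.5175, 0.0917, 0.3334]
eef_rot: [0.002, 0.006, 1.0, -0.001]
wrist_force: [-0.9, 1.2, -1.7]
grip_width: 0.0001
gripper_force: 0.0
```

>>> carry_out --deltas '[{"delta_pos":[0,0,0],"turn":0},{"delta_pos":[0,0,0],"turn":0},{"delta_pos":[0,0,0],"turn":0}]'

```text
time_s: 20.38
tool_pos: [0.5132, 0.0953, 0.3309]
eef_rot: [-0.002, 0.003, 1.0, -0.0]
wrist_force: [-0.4, 0.4, -0.3]
grip_width: 0.0
gripper_force: 0.0
```

```bash
python3 q.py; python3 wq.py; python3 - <<'E'
import cv2,numpy as np
im=cv2.imread("pics/raw_wq.png"); h=cv2.cvtColor(im,cv2.COLOR_BGR2HSV).astype(int)
m=((h[...,0]>8)&(h[...,0]<24)&(h[...,1]>130)&(h[...,2]>60))[60:130]
for y in range(34,62,3):
    x=np.where(m[y,250:330])[0]; 
    if len(x): print(y+60,250+x.mean(), (250+x.mean()-150)*2.963)
E
```

```text
scene (np.float64(1.1792418469265045), np.float64(0.9166666666666666), np.int64(6))
top (np.float64(0.0), np.float64(0.0), np.int64(0))
20.4833 [0.51334645 0.09554746 0.33137055] [-0.   0.9  0.4] u -0.021067215271626145 v 0.003827372395472095 depth -0.17626731882934624
[([274.0, 85.0, 296.0, 113.0], 0.79)]
blob [285.5 103.3] 173 q 0.45 res 5.7
blob [331.4 273.1] 1091 q -60.0 res 138.8
blob [551.1 398.8] 65 q -60.0 res 306.0
97 285.5 401.48650000000004
100 285.5 401.48650000000004
103 285.5 401.48650000000004
106 285.5 401.48650000000004
109 285.5 401.48650000000004
112 285.5 401.48650000000004
```

```bash
python3 -c "
from plant import robot; print(robot.finish_job())"
```

```text
the job is handed in; nothing more can be done
None
```

The wheel is at rest with the valve stem at the top, within about 1 degree by the last camera estimates. I pushed it only by its spokes, lifted the arm clear, and handed the job in at about 20 s; the hand-in did not report a verdict.

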